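Clear the paint bench: pots to their colour trays, brushes to the brush tray

TASK

Clear up after painting: set each of the three glass paint pots (orange, brown, green) down gently, not dropped, to stand upright in the empty front bay of the tray of its own colour, and lay both brushes flat in the white enamel brush tray, side by side, not one on top of the other or over the rim. The little yellow bird has just been painted and is still wet: do not touch it or shift it.

Things in the scene. Friction and masses are not known exactly. Their poses are not given: they have to be found in the camera images.
- pot_orange: Paint pot: squat round glass jar full of orange paint with a ribbed orange screw cap; 46 mm in diameter (jar and cap alike), 58 mm tall, the cap is the top 17 mm, about 0.12 kg. Stands upright and loose on the table. Origin: centre of its underside, z up.
- pot_brown: Paint pot: squat round glass jar full of brown paint with a ribbed brown screw cap; 46 mm in diameter (jar and cap alike), 58 mm tall, the cap is the top 17 mm, about 0.12 kg. Stands upright and loose on the table. Origin: centre of its underside, z up.
- pot_green: Paint pot: squat round glass jar full of green paint with a ribbed green screw cap; 46 mm in diameter (jar and cap alike), 58 mm tall, the cap is the top 17 mm, about 0.12 kg. Stands upright and loose on the table. Origin: centre of its underside, z up.
- brush_flat: Flat brush, red handle, grey ferrule, tan bristles with orange tip; 190 mm long, lying flat and loose, 35 g, stiff. Origin: underside of the handle at the balance point; z up, x along the brush to the bristles, which end 85 mm ahead; the handle ends 105 mm behind. Handle 12 mm wide, 10 mm high from 45 mm behind to 25 mm ahead of the origin; ferrule and head 24 mm wide, 10 mm high.
- brush_small: Small pointed brush, blue handle with white end, brass ferrule, thin black tip; 183 mm long, lying flat and loose, 25 g, stiff. Origin: underside of the handle near the balance point; z up, x along the brush to the tip, which ends 88 mm ahead; the handle ends 95 mm behind. Handle 10 mm wide and high from 45 mm behind to 35 mm ahead of the origin, nowhere larger.
- tray_orange: Open plywood tray for orange paint, fixed, 148 x 90 mm, rim 22 mm high, floor 6 mm thick; front edge and floor spots painted orange. Front bay (near the robot) empty, 78 x 78 mm inside; in the rear bay a loose orange refill bottle (38 mm wide, 85 tall, white cap). Origin: under the centre of the FRONT bay at table height; x towards the bottle (71 mm on), z up.
- tray_brown: Open plywood tray for brown paint, fixed, 148 x 90 mm, rim 22 mm high, floor 6 mm thick; front edge and floor spots painted brown. Front bay (near the robot) empty, 78 x 78 mm inside; in the rear bay a loose brown refill bottle (38 mm wide, 85 tall, white cap). Origin: under the centre of the FRONT bay at table height; x towards the bottle (71 mm on), z up.
- tray_green: Open plywood tray for green paint, fixed, 148 x 90 mm, rim 22 mm high, floor 6 mm thick; front edge and floor spots painted green. Front bay (near the robot) empty, 78 x 78 mm inside; in the rear bay a loose green refill bottle (38 mm wide, 85 tall, white cap). Origin: under the centre of the FRONT bay at table height; x towards the bottle (71 mm on), z up.
- brush_tray: Empty long tray of white enamelled steel with a blue rim, fixed at the far left or right of the work area; 252 x 132 mm outside, 240 x 120 mm inside, rim 23 mm high, floor 4 mm thick. Origin: under its centre at table height; x along its length, z up. The brushes' bristles may point to either end.
- bird: Little painted wooden bird, yellow with orange beak and wings, on a round wooden foot of 44 mm; about 80 mm long from beak to tail, 53 mm wide, 70 mm tall, 0.14 kg. Wet and loose on the table among the pots: not to be touched. Origin: centre of its underside; its beak points along its own -x, z up.
Not all that is in view belongs to the job. Of the things that look like the brush_flat, the larger one is meant.

How it is judged:
By the outcome, as a careful person would: the job done as asked, in the order asked, and still so for the second after the job is handed in, with the robot touching nothing.
It also fails if it takes over 115 s, if anything falls off the work surface, if the arm or the gripper's body presses on something with over 40 N, if the wrist force passes 120 N, or if a joint passes its speed limit or range.

ROBOT

A 7-joint arm with a two-finger parallel gripper is mounted at the origin on the work surface. World frame = base frame: x ahead of the robot, y to its left, z up, the work surface at z = 0. Lengths are in m, angles in rad, forces in N, time in s.
With the tool pointing down it reaches from about 0.4 to 0.75 m from the base axis. Payload 19.5 kg.
Tool frame: the origin (TCP) lies between the finger pads; the fingertips stand r.tip_extent ahead of it and the grasp point (between the pads) lies 6 mm ahead of it (r.tip_extent is the distance from the TCP to the fingertips, in m); z points along the fingers, y is the line along which they close (so a half turn about z gives the same grasp; the last joint's range is limited). The gripper opens to 85 mm and grips with 20 to 120 N. Pads are 22 mm wide; open, the fingers measure 114 mm over their backs; the gripper's body (76 mm by 85 mm) begins 54 mm behind the grasp point. The pads swing forward as they close: fully open they stand 13 mm farther back than shut.
Start: joints at [-0.042, 0.707, -0.028, 1.485, 0.022, 0.951, -0.075], TCP at [0.575, 0, 0.256] pointing down, gripper open.
Joint ranges: [-2.71, 2.71], [-0.32, 2.16], [-1.57, 1.52], [0, 2.45], [-1.46, 4.6], [0, 2.02], [-2.83, 2.83]. Speed limits (rad/s): [1.89, 1.89, 2.57, 2.57, 3.01, 3.01, 3.01].

INTERFACE

Orientations are given as a unit quaternion [w, x, y, z].
In Python, from station import r gives the robot as it stands.
- The arm moves only by the shell command python3 -m inch 'ROWS'. ROWS is JSON, a list that holds one entry, the list of rows, each a list of 7 numbers: the turn, a rotation vector about the tool's x, y, z in rad, then the shift along the tool's x, y, z in cm, then the opening, from -1 (shut) to 1 (fully open). In form: [[[ax, ay, az, dx, dy, dz, hand], ...]]. A call has 1 to 20 rows; each row is the pose to reach, as a shift and turn from the pose commanded when the call began, along the tool's axes at that moment; what a row does not reach only later rows make up. A row lasts 1/8 s, in which the tool goes at most 62.5 mm and 10.7 degrees, less where a joint would pass 70% of its speed; a pose out of reach is approached as far as the arm can. A call with a gripper value outside its range is refused whole. The fingers move at their own pace and stop on an object; the grip force is fixed at half the most. Time passes only in rows, so rows that repeat a pose let the fingers close. It gives the time, the measured TCP pose, the force, the opening and the grip force at its end, in the units of the state.
- r.sense(): the state, without advancing time (a new reading comes with each control period).
- r.snapshot(name): name is "scene" or "side" or "wrist"; returns the picture (384x512x3 uint8, red, green, blue); there is no depth.
- r.camera_info(name): a dict with "fx", "fy", "cx", "cy" (pixels), "R" (3x3) and "t" (3): a world point X has camera coordinates R X + t; the wrist camera has in their place "hand_eye" (4x4, takes a point from camera to tool coordinates, whose origin is the TCP and whose axes are the flange's). Camera axes: x right, y down, z forward; pixel columns grow to the right and rows downward; lengths in m; the calibration is good to about 2 mm. The wrist camera is an equidistant fisheye: a pixel r from the principal point sees the ray r / f radians off the axis. A picture is of the moment at which its call begins: read the wrist's pose just before it. camera_info takes no time and is no camera call.
- r.finish_job(): hands the job in; it is judged then, once.
The state is a dict: "clock": time; "joint_pos": joint angles; "qvel": joint speeds; "joint_efforts": joint torques, N m; "ee_pos": TCP position; "tcp_rot": TCP orientation; "force": force on the tool from outside, world axes, zero at the start; "moment": the same for the moment, N m; "width": finger opening in m; "finger_force": force on a finger pad.
Only numpy, scipy, OpenCV 4.12 (cv2) and the standard library are available. Lean on these libraries where they do the work, as an engineer would, in place of code of your own. Each camera call takes 0.05 s, during which the arm holds its last target. There are 200 camera calls.

## Working session

There is one attempt and no reset: what is moved stays moved. The work goes in short steps, Python scripts to look and compute and a shell command to move; the robot and the scene stay as the last step left them, time stands still between calls to the robot, and variables do not carry over. Pictures are saved under pics/ and viewed, at most 17 in all, crops included, and the job is handed in when it is done.

```bash
mkdir -p pics; ls
python3 - <<'E'
from station import r
import cv2,numpy as np
for n in ["scene","side","wrist"]:
    im=r.snapshot(n); cv2.imwrite(f"pics/{n}0.png",im[:,:,::-1])
    print(n,r.camera_info(n))
s=r.sense();print(s,r.tip_extent)
E
```

```text
pics
scene {'fx': 479.14693229603546, 'fy': 479.14693229603546, 'cx': 257.25426306197744, 'cy': 192.69861938771766, 'R': array([[ 0.80570588,  0.59224088, -0.00942159],
       [ 0.49765907, -0.68548791, -0.53145251],
       [-0.32120629,  0.42350567, -0.84703569]]), 't': array([-0.34995608, -0.20405881,  1.29260788])}
side {'fx': 447.0672490541032, 'fy': 447.0672490541032, 'cx': 256.0113434516953, 'cy': 188.40249313310554, 'R': array([[-0.9864982 , -0.16186096,  0.0249465 ],
       [-0.10292428,  0.49425604, -0.86320192],
       [ 0.12738874, -0.85411475, -0.50424212]]), 't': array([0.45514788, 0.0980241 , 1.06515459])}
wrist {'fx': 297.3186396354542, 'fy': 297.3186396354542, 'cx': 253.42255580114903, 'cy': 196.70342241388192, 'hand_eye': array([[-4.57098916e-04, -9.56083572e-01, -2.93093832e-01,
         7.57072480e-02],
       [ 9.99999263e-01, -1.07398169e-04, -1.20922693e-03,
         7.58549498e-05],
       [ 1.12464426e-03, -2.93094169e-01,  9.56082916e-01,
        -1.17997283e-01],
       [ 0.00000000e+00,  0.00000000e+00,  0.00000000e+00,
         1.00000000e+00]])}
{'clock': 0.15, 'joint_pos': array([-0.04168627,  0.70693234, -0.02765262,  1.48485456,  0.0220089 ,
        0.95094872, -0.07549342]), 'qvel': array([-0.00079637, -0.00221541, -0.00077136, -0.00071934, -0.00118651,
       -0.00191141, -0.00050499]), 'joint_efforts': array([-2.72933512e-04, -8.83303356e+01,  1.23416293e+00, -2.36189121e+01,
        1.69090542e-02,  5.40951354e-03,  2.67545431e-05]), 'ee_pos': array([5.74822716e-01, 9.47952715e-06, 2.55959168e-01]), 'tcp_rot': array([-2.94539777e-04,  7.07098715e-01,  7.07114722e-01, -2.99885287e-04]), 'force': array([-0.03247217,  0.03914349,  0.61047348]), 'moment': array([-0.0193494 ,  0.04299831, -0.05384151]), 'finger_force': 0.0, 'width': 0.08522611867420932} 0.025
```

View pics/scene0.png

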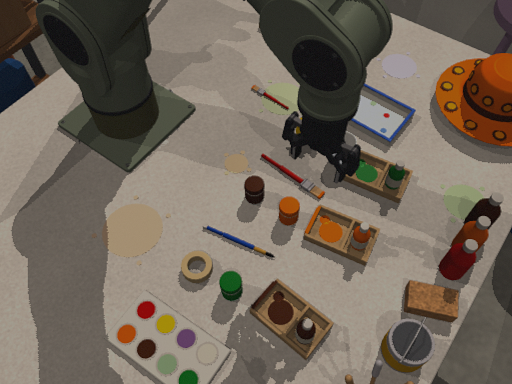

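View pics/side0.png

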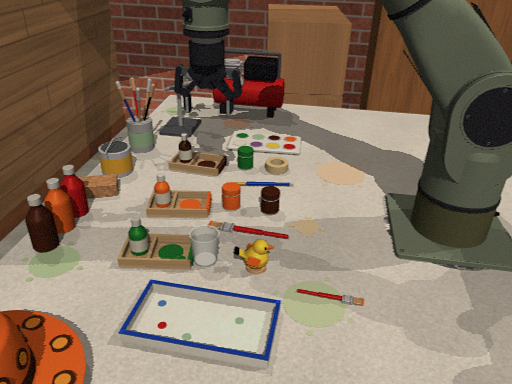

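View pics/wrist0.png

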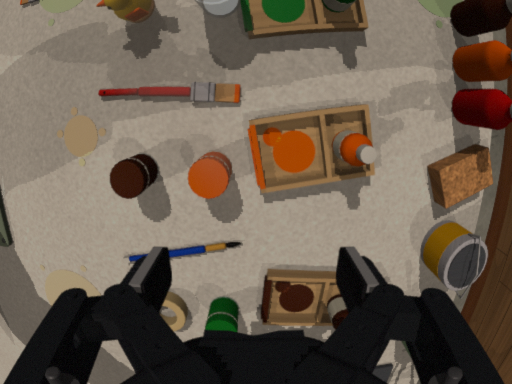

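The scene and side pictures show the three pots, three colour trays, the bird, a glass by the green tray and the brush tray at far left. The wrist view shows:
- orange pot (209,180), brown pot (133,178), green pot (222,312)
- flat brush (98–241,93), blue brush (130–241,250)

A smaller red brush lies beside the brush tray at side (330,297) / scene (270,97), and it is a decoy candidate. Next I turn the tool so the fingers close along y and take a higher view.

```bash
cat > h.py <<'E'
from station import r
import cv2,numpy as np
from scipy.spatial.transform import Rotation as Ro
def pose():
    s=r.sense(); q=s["tcp_rot"]; return Ro.from_quat([q[1],q[2],q[3],q[0]]).as_matrix(), s["ee_pos"]
def ray(n,uv,P=None):
    c=r.camera_info(n); a=(np.array(uv,float)-[c["cx"],c["cy"]])/[c["fx"],c["fy"]]
    if n!="wrist":
        R=c["R"]; return -R.T@c["t"], R.T@np.array([a[0],a[1],1])
    th=np.hypot(*a); k=np.sin(th)/th if th>0 else 1
    H=c["hand_eye"]; Rt,p=P
    return Rt@H[:3,3]+p, Rt@H[:3,:3]@np.array([a[0]*k,a[1]*k,np.cos(th)])
def at(n,uv,z,P=None):
    o,d=ray(n,uv,P); return (o+d*(z-o[2])/d[2])[:2]
def shot(n,name):
    P=pose(); im=r.snapshot(n)[:,:,::-1].copy(); cv2.imwrite(f"pics/{name}.png",im); np.savez(f"pics/{name}.npz",R=P[0],p=P[1]); return im,P
def load(name):
    d=np.load(f"pics/{name}.npz"); return cv2.imread(f"pics/{name}.png"),(d["R"],d["p"])
E
python3 -m inch '[[[0,0,-1.5708,12,-5.5,-7,1],[0,0,-1.5708,12,-5.5,-7,1],[0,0,-1.5708,12,-5.5,-7,1],[0,0,-1.5708,12,-5.5,-7,1],[0,0,-1.5708,12,-5.5,-7,1],[0,0,-1.5708,12,-5.5,-7,1],[0,0,-1.5708,12,-5.5,-7,1],[0,0,-1.5708,12,-5.5,-7,1],[0,0,-1.5708,12,-5.5,-7,1],[0,0,-1.5708,12,-5.5,-7,1],[0,0,-1.5708,12,-5.5,-7,1]]]'
python3 - <<'E'
from h import *
im,P=shot("wrist","w1"); print(P)
cv2.imwrite("pics/w1b.png",cv2.resize(im,(800,600),interpolation=cv2.INTER_CUBIC))
E
```

```text
clock: 1.52
ee_pos: [0.52, 0.12, 0.3262]
tcp_rot: [-0.0, 0.001, 1.0, -0.0]
force: [-1.1, 0.6, 0.1]
width: 0.0852
finger_force: 0.0
(array([[-9.99998238e-01,  1.86158665e-03, -2.41385915e-04],
       [ 1.86160351e-03,  9.99998265e-01, -6.96639961e-05],
       [ 2.41255811e-04, -7.01132382e-05, -9.99999968e-01]]), array([0.51996246, 0.11999356, 0.3262126 ]))
```

View pics/w1b.png

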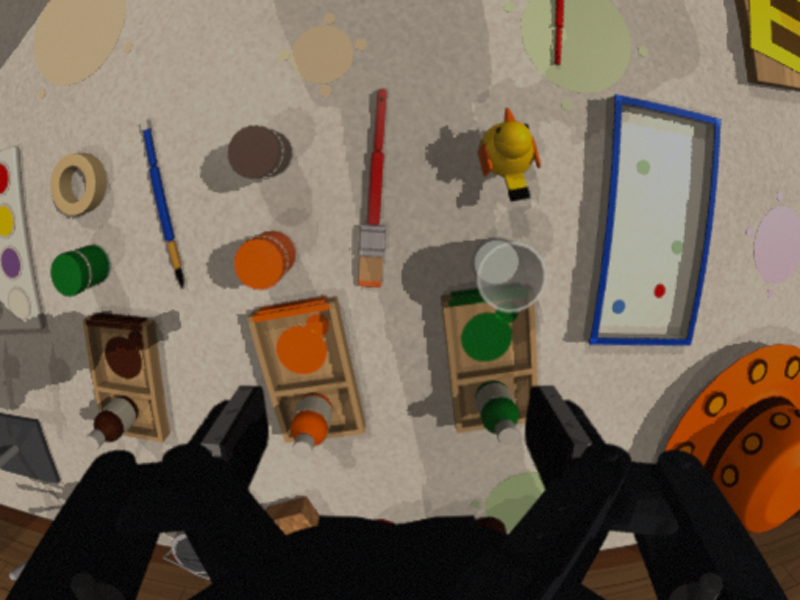

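Enlarged wrist view (800×600), where right is +y and down is +x:
- **Pots:** brown (257,152), orange (262,262), green (68,272).
- **Brushes:** flat brush (382,92)–(371,285), small brush (145,122)–(182,286). The smaller red brush is at (558,30).
- **Others:** bird (512,150), glass rim (510,277) near the green tray's front edge.
- **Brush tray corners:** (617,98), (718,120), (690,343), (592,341).

Run:
```python
from h import *
im,P=load("w1"); k=512/800
W=lambda u,v,z:np.round(at("wrist",((u+.5)*k-.5,(v+.5)*k-.5),z,P)*1e3,0)
pts=dict(brown_top=(256,152,.058),orange_top=(262,262,.058),green_top=(68,272,.058),
flat_tail=(382,92,.005),flat_mid=(375,190,.01),flat_end=(371,285,.005),flat_ferr=(373,240,.01),sm_tail=(145,122,.005),sm_mid=(160,195,.01),sm_tip=(182,286,.003),
or_FL=(249,311,.022),or_FR=(331,296,.022),or_BR=(364,432,.022),or_BL=(287,441,.022),
br_FL=(86,317,.022),br_FR=(150,318,.022),br_BR=(166,440,.022),
gr_FL=(444,294,.022),gr_BL=(458,431,.022),gr_BR=(535,423,.022),gr_FRx=(532,330,.022),
bt1=(617,97,.023),bt2=(719,120,.023),bt3=(690,344,.023),bt4=(591,342,.023),
spot_or=(302,350,.006),spot_gr=(486,337,.006),spot_br=(125,356,.006),
bird=(512,135,.05),birdhead=(515,130,.07),beak=(508,112,.055),tail=(517,195,.05),birdL=(482,160,.04),birdR=(540,155,.04),
glass_base=(496,260,0),small_red_end=(558,62,.005),small_red_top=(560,0,.005))
for n,(u,v,z) in pts.items(): print(n,W(u,v,z))
S=lambda n,u,v,z:np.round(at(n,(u,v),z)*1e3,0)
print("scene brown,orange,green tops",S("scene",255,183,.058),S("scene",289,204,.058),S("scene",231,279,.058))
def tri(a,b):
    (o1,d1),(o2,d2)=a,b; d1=d1/np.linalg.norm(d1);d2=d2/np.linalg.norm(d2)
    t=np.linalg.lstsq(np.c_[d1,-d2],o2-o1,rcond=None)[0]; return (o1+d1*t[0]+o2+d2*t[1])/2
wr=lambda u,v:ray("wrist",((u+.5)*k-.5,(v+.5)*k-.5),P)
print("glass rim centre",tri(wr(510,277),ray("side",(204,231))))
print("bird head top",tri(wr(515,128),ray("side",(261,243))))
print("side: beak",S("side",272,249,.055),"tail",S("side",236,251,.05),"foot",S("side",256,268,.004))
ims=r.snapshot("side")[:,:,::-1]; cv2.imwrite("pics/sb.png",cv2.resize(ims[190:370,110:380],None,fx=2.9,fy=2.9,interpolation=cv2.INTER_CUBIC))
```

```text
brown_top [426.   3.]
orange_top [521.   4.]
green_top [ 524. -215.]
flat_tail [371. 108.]
flat_mid [464. 101.]
flat_end [556.  96.]
flat_ferr [511.  99.]
sm_tail [ 380. -136.]
sm_mid [ 458. -118.]
sm_tip [ 556. -105.]
or_FL [577. -24.]
or_FR [562.  59.]
or_BR [713.  86.]
or_BL [727.   1.]
br_FL [ 584. -230.]
br_FR [ 585. -140.]
br_BR [ 738. -153.]
gr_FL [561. 166.]
gr_BL [712. 186.]
gr_BR [706. 271.]
gr_FRx [598. 256.]
bt1 [364. 333.]
bt2 [368. 462.]
bt3 [618. 453.]
bt4 [612. 322.]
spot_or [625.  23.]
spot_gr [611. 212.]
spot_br [ 637. -195.]
bird [413. 219.]
birdhead [410. 217.]
beak [393. 215.]
tail [465. 225.]
birdL [435. 195.]
birdR [428. 248.]
glass_base [532. 219.]
small_red_end [332. 278.]
small_red_top [264. 282.]
scene brown,orange,green tops [428.   1.] [523.   0.] [ 528. -217.]
glass rim centre [0.53368469 0.21638296 0.07272159]
bird head top [0.41221193 0.21934289 0.06302244]
side: beak [393. 225.] tail [464. 239.] foot [424. 229.]
```

View pics/sb.png

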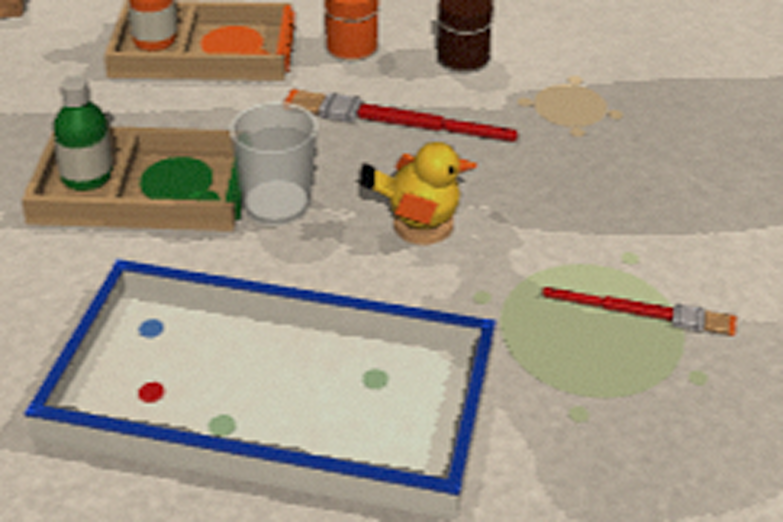

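The crop confirms the brush choice. The large red brush at side ≈(250,228) is about 185 mm long and is brush_flat. The one on the green stain at (330,297) is about 115 mm long, so it is the decoy. The glass (about 75 mm tall) stands free just in front of the green tray. Orange pot first.

```bash
python3 -m inch '[[[0,0,0,-0.2,-6,5,1],[0,0,0,-0.2,-11.8,10,1],[0,0,0,-0.2,-11.8,15,1],[0,0,0,-0.2,-11.8,19,1],[0,0,0,-0.2,-11.8,22,1],[0,0,0,-0.2,-11.8,24.5,1],[0,0,0,-0.2,-11.8,26.5,1],[0,0,0,-0.2,-11.8,27.4,1],[0,0,0,-0.2,-11.8,27.4,1],[0,0,0,-0.2,-11.8,27.4,0.3],[0,0,0,-0.2,-11.8,27.4,-0.3],[0,0,0,-0.2,-11.8,27.4,-1],[0,0,0,-0.2,-11.8,27.4,-1],[0,0,0,-0.2,-11.8,27.4,-1],[0,0,0,-0.2,-11.8,27.4,-1]]]'
python3 - <<'E'
from h import *
im,P=shot("wrist","w2"); print(r.sense()["width"],r.sense()["finger_force"])
cv2.imwrite("pics/w2b.png",im)
E
```

```text
clock: 3.5
ee_pos: [0.5222, 0.0019, 0.0531]
tcp_rot: [0.0, 0.0, 1.0, -0.0]
force: [-2.3, -0.4, 12.7]
width: 0.0445
finger_force: 59.4
0.044487396156820035 59.39711275161244
```

View pics/w2b.png

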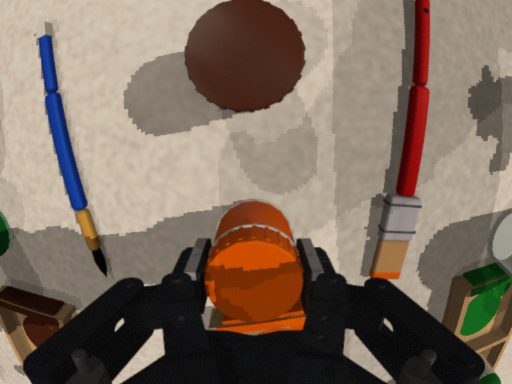

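Orange pot is gripped: cap at (255,275) between the pads, width 44 mm. Carrying it to the orange bay at about (0.614, 0.025).

```bash
python3 -m inch '[[[0,0,0,0,0,-2,-1],[0,0,0,0,0,-5,-1],[0,0,0,0,0,-7,-1],[0,0,0,-3,0.8,-7,-1],[0,0,0,-6,1.5,-7,-1],[0,0,0,-8.5,2.1,-7,-1],[0,0,0,-9.2,2.3,-7,-1],[0,0,0,-9.2,2.3,-5,-1],[0,0,0,-9.2,2.3,-3,-1],[0,0,0,-9.2,2.3,-1.8,-1],[0,0,0,-9.2,2.3,-1.2,-1],[0,0,0,-9.2,2.3,-0.9,-1],[0,0,0,-9.2,2.3,-0.7,-1],[0,0,0,-9.2,2.3,-0.6,-1],[0,0,0,-9.2,2.3,-0.6,-1]]]'
python3 - <<'E'
from h import *
im,P=shot("wrist","w3"); ims,_=shot("side","s3")
cv2.imwrite("pics/m3.png",np.hstack([im[150:,80:430],cv2.resize(ims[160:270,110:280],None,fx=2.12,fy=2.12)[:234]]))
E
```

```text
clock: 5.42
ee_pos: [0.6141, 0.025, 0.0591]
tcp_rot: [0.0, 0.0, 1.0, -0.0]
force: [-3.3, -1.0, 8.7]
width: 0.0445
finger_force: 62.8Traceback (most recent call last):
  File "<stdin>", line 3, in <module>
    return _nx.concatenate(arrs, 1, dtype=dtype, casting=casting)
           ~~~~~~~~~~~~~~~^^^^^^^^^^^^^^^^^^^^^^^^^^^^^^^^^^^^^^^
ValueError: all the input array dimensions except for the concatenation axis must match exactly, but along dimension 0, the array at index 0 has size 234 and the array at index 1 has size 233
```

Contact came at the expected height. Releasing and checking.

```bash
python3 -m inch '[[[0,0,0,0,0,0,-0.3],[0,0,0,0,0,0,0],[0,0,0,0,0,0,0.2],[0,0,0,0,0,0,0.5],[0,0,0,0,0,0,0.5],[0,0,0,0,0,-1,0.6],[0,0,0,0,0,-3,0.7],[0,0,0,0,0,-7,1],[0,0,0,4,0,-12,1],[0,0,0,9,-1,-12,1],[0,0,0,14,-2,-12,1],[0,0,0,18.7,-2.3,-12,1],[0,0,0,18.7,-2.3,-12,1]]]'
python3 - <<'E'
from h import *
im,P=shot("wrist","w3"); ims,_=shot("side","s3")
cv2.imwrite("pics/m3.png",np.hstack([im,cv2.resize(ims[150:300,110:285],(280,240)).copy() if 0 else cv2.copyMakeBorder(cv2.resize(ims[150:300,110:285],(280,240)),0,144,0,0,0)]))
E
```

```text
clock: 7.15
ee_pos: [0.4249, 0.0016, 0.1798]
tcp_rot: [-0.0, -0.0, 1.0, -0.001]
force: [1.2, 0.1, 0.2]
width: 0.0856
finger_force: 0.0
```

View pics/m3.png

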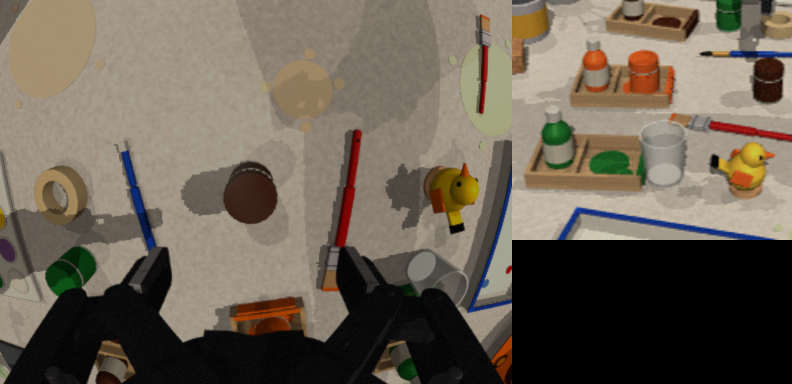

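The orange pot stands upright in its bay (inset (643,72)). Brown cap top is at (250,200) in the wrist view, so I check its position.

Run:
```python
from h import *
im,P=load("w3"); print(at("wrist",(250,200),.058,P),P[1])
```

```text
[ 0.42629211 -0.0006194 ] [0.4248773  0.00155149 0.17978312]
```

```bash
python3 -m inch '[[[0,0,0,0,0,4,1],[0,0,0,0,0,8,1],[0,0,0,0,0,10.5,1],[0,0,0,0,0,12,1],[0,0,0,0,0,12.6,1],[0,0,0,0,0,12.6,1],[0,0,0,0,0,12.6,0.3],[0,0,0,0,0,12.6,-0.3],[0,0,0,0,0,12.6,-1],[0,0,0,0,0,12.6,-1],[0,0,0,0,0,12.6,-1],[0,0,0,0,0,12.6,-1]]]'
```

```text
clock: 8.75
ee_pos: [0.4272, 0.0018, 0.0529]
tcp_rot: [0.001, 0.0, 1.0, -0.0]
force: [-0.8, -1.6, 15.4]
width: 0.0443
finger_force: 58.9
```

```bash
python3 -m inch '[[[0,0,0,0,0,-2,-1],[0,0,0,0,0,-5,-1],[0,0,0,0,0,-9,-1],[0,0,0,-3,-3,-9,-1],[0,0,0,-6,-6,-9,-1],[0,0,0,-9.5,-9,-9,-1],[0,0,0,-13,-12,-9,-1],[0,0,0,-16.5,-15.5,-9,-1],[0,0,0,-19,-18,-9,-1],[0,0,0,-20.2,-19,-9,-1],[0,0,0,-20.2,-19,-6.5,-1],[0,0,0,-20.2,-19,-4,-1],[0,0,0,-20.2,-19,-2.2,-1],[0,0,0,-20.2,-19,-1.4,-1],[0,0,0,-20.2,-19,-1,-1],[0,0,0,-20.2,-19,-0.8,-1],[0,0,0,-20.2,-19,-0.6,-1],[0,0,0,-20.2,-19,-0.6,-1]]]'
```

```text
clock: 11.0
ee_pos: [0.6292, -0.1881, 0.0591]
tcp_rot: [0.0, 0.0, 1.0, -0.0]
force: [-3.0, -0.5, 5.2]
width: 0.0445
finger_force: 62.5
```

```bash
python3 -m inch '[[[0,0,0,0,0,0,-0.3],[0,0,0,0,0,0,0],[0,0,0,0,0,0,0.2],[0,0,0,0,0,0,0.5],[0,0,0,0,0,0,0.5],[0,0,0,0,0,-1,0.6],[0,0,0,0,0,-3,0.7],[0,0,0,0,0,-7,0.8],[0,0,0,2,0,-12,0.8],[0,0,0,6,-1,-12,0.8],[0,0,0,10.3,-2.8,-12,0.8],[0,0,0,10.3,-2.8,-12,0.8],[0,0,0,10.3,-2.8,-12,0.8]]]'
python3 - <<'E'
from h import *
im,P=shot("wrist","w4"); ims,_=shot("side","s4")
cv2.imwrite("pics/m4.png",np.hstack([im,cv2.copyMakeBorder(cv2.resize(ims[120:240,150:290],(280,240)),0,144,0,0,0)]))
E
```

```text
clock: 12.62
ee_pos: [0.5267, -0.2158, 0.1794]
tcp_rot: [0.001, -0.0, 1.0, -0.0]
force: [0.2, -0.2, -0.9]
width: 0.0768
finger_force: 0.0
```

View pics/m4.png

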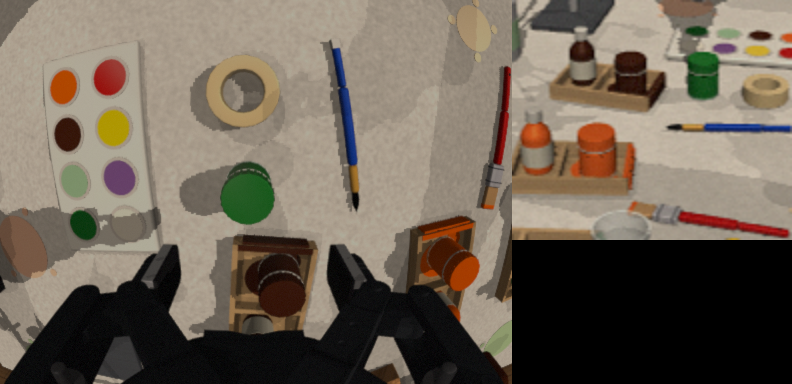

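The brown pot stands upright in its bay. Green cap at (247,197) is centred under the gripper, clear of palette and tape.

```bash
python3 -m inch '[[[0,0,0,0,-0.1,4,0.8],[0,0,0,0,-0.1,8,0.8],[0,0,0,0,-0.1,10.5,0.8],[0,0,0,0,-0.1,12,0.8],[0,0,0,0,-0.1,12.6,0.8],[0,0,0,0,-0.1,12.6,0.8],[0,0,0,0,-0.1,12.6,0.3],[0,0,0,0,-0.1,12.6,-0.3],[0,0,0,0,-0.1,12.6,-1],[0,0,0,0,-0.1,12.6,-1],[0,0,0,0,-0.1,12.6,-1],[0,0,0,0,-0.1,12.6,-1]]]'
python3 -m inch '[[[0,0,0,0,0,-2,-1],[0,0,0,0,0,-5,-1],[0,0,0,0,0,-9,-1],[0,0,0,0,2,-12,-1],[0,0,0,-1,5,-12,-1],[0,0,0,-1.5,9,-12,-1],[0,0,0,-2,13,-12,-1],[0,0,0,-3,17,-12,-1],[0,0,0,-4,21,-12,-1],[0,0,0,-5,25,-12,-1],[0,0,0,-6,29,-12,-1],[0,0,0,-7,33,-12,-1],[0,0,0,-8.2,37,-12,-1],[0,0,0,-8.2,40,-12,-1],[0,0,0,-8.2,42.5,-12,-1],[0,0,0,-8.2,43.4,-12,-1],[0,0,0,-8.2,43.4,-12,-1]]]'
python3 - <<'E'
from h import *
im,P=shot("wrist","w5"); ims,_=shot("side","s5")
cv2.imwrite("pics/m5.png",np.hstack([im,cv2.copyMakeBorder(cv2.resize(ims[150:290,100:263],(280,240)),0,144,0,0,0)]))
E
```

```text
clock: 14.22
ee_pos: [0.5263, -0.2172, 0.0532]
tcp_rot: [0.0, 0.0, 1.0, -0.0]
force: [-3.1, -0.6, 11.6]
width: 0.0448
finger_force: 59.7
clock: 16.35
ee_pos: [0.608, 0.2167, 0.1723]
tcp_rot: [-0.0, -0.0, 1.0, -0.0]
force: [-0.1, -0.6, -0.5]
width: 0.0443
finger_force: 61.3
```

View pics/m5.png

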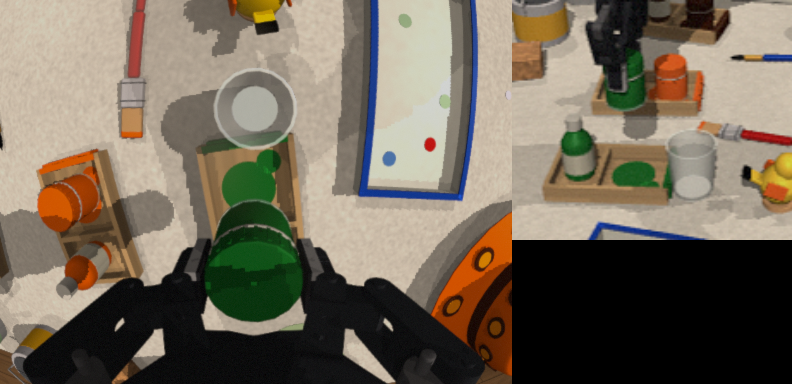

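Run:
```python
from h import *
im,P=load("w5")
for n,u,v,z in [("FL",199,150,.022),("L2",208,225,.022),("R2",301,225,.022),("Rfront",297,150,.022),("glass bottom rim edge far x",255,149,.075),("glass rim c",255,108,.075),("spot",249,186,.006),
 ("bt a",361,193,.023),("bt b",463,198,.023),("bt c in",375,0,.023),("bt d",477,0,.023),("tail",266,30,.05)]: print(n,at("wrist",(u,v),z,P))
```

```text
FL [0.57038234 0.16766332]
L2 [0.64427622 0.17292792]
R2 [0.64432772 0.26437921]
Rfront [0.57058442 0.25742508]
glass bottom rim edge far x [0.56269959 0.21874571]
glass rim c [0.53282253 0.2187319 ]
spot [0.60901891 0.21321014]
bt a [0.6111389  0.32297574]
bt b [0.61651438 0.45577791]
bt c in [0.41997392 0.33288061]
bt d [0.38558554 0.46699741]
tail [0.46813363 0.2276209 ]
```

The green bay centre is at about (0.609, 0.216) and the glass edge at x≈0.563, so there is clearance. Lowering.

```bash
python3 -m inch '[[[0,0,0,-0.2,0,3,-1],[0,0,0,-0.2,0,6,-1],[0,0,0,-0.2,0,8.5,-1],[0,0,0,-0.2,0,10,-1],[0,0,0,-0.2,0,10.6,-1],[0,0,0,-0.2,0,11,-1],[0,0,0,-0.2,0,11.2,-1],[0,0,0,-0.2,0,11.4,-1],[0,0,0,-0.2,0,11.4,-1],[0,0,0,-0.2,0,11.4,-0.3],[0,0,0,-0.2,0,11.4,0],[0,0,0,-0.2,0,11.4,0.2],[0,0,0,-0.2,0,11.4,0.5],[0,0,0,-0.2,0,11.4,0.5],[0,0,0,-0.2,0,10.5,0.6],[0,0,0,-0.2,0,8.5,0.6],[0,0,0,-0.2,0,5,0.6],[0,0,0,-0.2,0,0,0.6],[0,0,0,-0.2,0,-2,0.6]]]'
python3 -c "
from h import *
im,P=load('w1');k=512/800
W=lambda u,v,z:at('wrist',((u+.5)*k-.5,(v+.5)*k-.5),z,P)
print(W(382,92,.005),W(371,285,.005))"
```

```text
clock: 18.82
ee_pos: [0.6106, 0.2174, 0.1966]
tcp_rot: [0.002, 0.0, 1.0, 0.001]
force: [0.7, -0.8, -1.0]
width: 0.0683
finger_force: 0.0
[0.37074447 0.10808699] [0.5562107  0.09620078]
```

Green pot released. I check the result while moving above the flat brush.

```bash
python3 -m inch '[[[0,0,0.065,4,-3,0,0.3],[0,0,0.065,8,-6,0,0],[0,0,0.065,12,-9.5,0,0],[0,0,0.065,13.9,-11.5,2,0],[0,0,0.065,13.9,-11.5,5,0],[0,0,0.065,13.9,-11.5,5,-0.2],[0,0,0.065,13.9,-11.5,5,-0.2]]]'
python3 - <<'E'
from h import *
im,P=shot("wrist","w6"); ims,_=shot("side","s6"); print(P[1],r.tip_extent)
cv2.imwrite("pics/m6.png",np.hstack([im,cv2.copyMakeBorder(cv2.resize(ims[180:290,110:238],(280,240)),0,144,0,0,0)]))
hsv=cv2.cvtColor(im,cv2.COLOR_BGR2HSV); m=((hsv[...,0]<6)|(hsv[...,0]>174))&(hsv[...,1]>170)&(hsv[...,2]>60)
m[:, :180]=0; m[:,340:]=0
n,l,st,c=cv2.connectedComponentsWithStats(m.astype(np.uint8))
for i in np.argsort(-st[1:,4])[:3]+1:
    ys,xs=np.nonzero(l==i); print(st[i],c[i])
    for y in np.linspace(ys.min()+2,ys.max()-2,5).astype(int): u=xs[ys==y].mean(); print(u,y,at("wrist",(u,y),.008,P))
E
```

```text
clock: 19.7
ee_pos: [0.4715, 0.1024, 0.1436]
tcp_rot: [0.001, 0.032, 0.999, 0.0]
force: [0.2, 1.0, 0.5]
width: 0.0342
finger_force: 0.0
[0.4714602  0.10243483 0.14359271] 0.025
[ 245   76   12  145 1521] [250.57922419 152.39184747]
251.0 78 [0.37083982 0.10791325]
250.5 113 [0.4006775 0.105528 ]
250.5 148 [0.43065759 0.10352845]
250.5 183 [0.46160818 0.10144043]
250.0 218 [0.49447004 0.09874092]
```

View pics/m6.png

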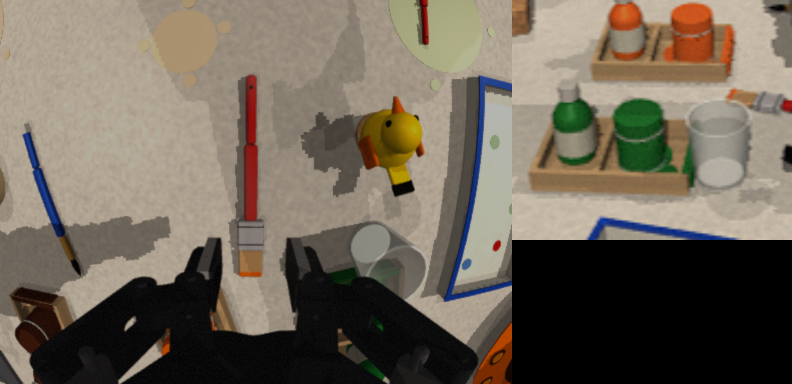

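The green pot stands upright in its bay and the glass and bird are untouched. The flat brush handle runs down column 250, with its balance point at ≈(0.472, 0.1005). Descending carefully with a small opening.

```bash
python3 -m inch '[[[0,0,0,0,-0.2,4,-0.2],[0,0,0,0,-0.2,8,-0.2],[0,0,0,0,-0.2,9.8,-0.2],[0,0,0,0,-0.2,10.5,-0.2],[0,0,0,0,-0.2,11,-0.2],[0,0,0,0,-0.2,11.1,-0.2],[0,0,0,0,-0.2,11.1,-0.2]]]'
python3 - <<'E'
from h import *
im,P=shot("wrist","w7"); ims,_=shot("side","s7"); print(P[1])
cv2.imwrite("pics/m7.png",np.hstack([im[150:],cv2.resize(ims[190:270,190:300],(288,234))]))
E
```

```text
clock: 20.68
ee_pos: [0.4711, 0.1, 0.0318]
tcp_rot: [0.0, 0.033, 0.999, 0.0]
force: [-0.6, -0.8, 0.5]
width: 0.0344
finger_force: 0.0
[0.47106828 0.10001305 0.03176071]
```

View pics/m7.png

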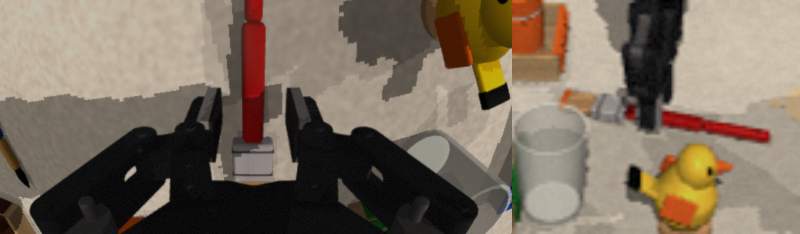

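The handle lies between the pads, with the tips just above the table and the bird well clear. Closing in stages.

```bash
python3 -m inch '[[[0,0,0,0,0,0,-0.4],[0,0,0,0,0,0,-0.55],[0,0,0,0,0,0,-0.6],[0,0,0,0,0,0,-0.65]]]'; python3 -m inch '[[[0,0,0,0,0,0,-0.8],[0,0,0,0,0,0,-1],[0,0,0,0,0,0,-1],[0,0,0,0,0,0,-1]]]'
```

```text
clock: 21.28
ee_pos: [0.4708, 0.1, 0.0313]
tcp_rot: [-0.0, 0.032, 0.999, 0.0]
force: [-0.6, -0.5, -1.0]
width: 0.0148
finger_force: 0.0
clock: 21.78
ee_pos: [0.4708, 0.1, 0.0314]
tcp_rot: [-0.0, 0.032, 0.999, -0.0]
force: [-1.2, -1.0, 6.3]
width: 0.009
finger_force: 58.7
```

```bash
python3 -m inch '[[[0,0,0,0,0,-1,-1],[0,0,0,0,0,-4,-1],[0,0,0,0,0,-8,-1],[0,0,0,0,0,-12,-1],[0,0,0,0,0,-15,-1],[0,0,0,0,0,-17,-1],[0,0,-0.02,0,3,-17,-1],[0,0,-0.02,0,7,-17,-1],[0,0,-0.02,-0.1,11,-17,-1],[0,0,-0.02,-0.2,15,-17,-1],[0,0,-0.02,-0.3,19,-17,-1],[0,0,-0.02,-0.4,23,-17,-1],[0,0,-0.02,-0.5,27,-17,-1],[0,0,-0.02,-0.6,30,-17,-1],[0,0,-0.02,-0.6,31.5,-17,-1],[0,0,-0.02,-0.6,31.5,-14,-1],[0,0,-0.02,-0.6,31.5,-11,-1],[0,0,-0.02,-0.6,31.5,-8,-1],[0,0,-0.02,-0.6,31.5,-7,-1],[0,0,-0.02,-0.6,31.5,-7,-1]]]'
python3 - <<'E'
from h import *
im,P=shot("wrist","w8"); ims,_=shot("side","s8"); print(P[1])
cv2.imwrite("pics/m8.png",np.hstack([im[:,100:],cv2.copyMakeBorder(cv2.resize(ims[200:380,110:340],(380,297)),0,87,0,0,0)]))
E
```

```text
clock: 24.28
ee_pos: [0.4973, 0.4139, 0.1018]
tcp_rot: [-0.0, 0.023, 1.0, 0.0]
force: [0.5, 0.7, -0.7]
width: 0.0092
finger_force: 58.7
[0.49728339 0.41394498 0.10177938]
```

View pics/m8.png

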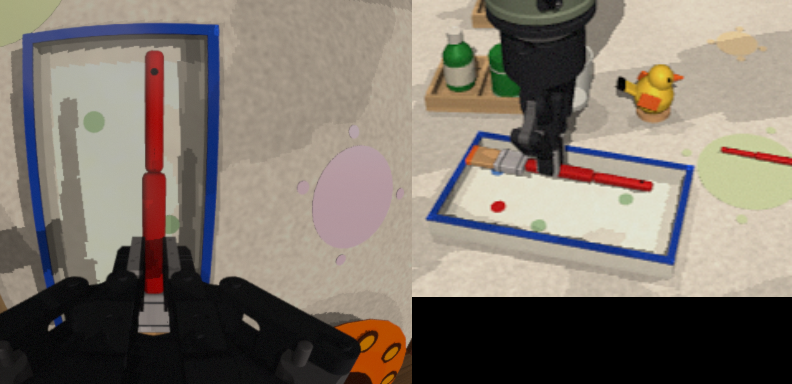

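The brush is held level over the right half of the tray, parallel to it. Lowering and releasing.

```bash
python3 -m inch '[[[0,0,0,0,0,2.5,-1],[0,0,0,0,0,4.5,-1],[0,0,0,0,0,5.6,-1],[0,0,0,0,0,6.1,-1],[0,0,0,0,0,6.4,-1],[0,0,0,0,0,6.55,-1],[0,0,0,0,0,6.55,-1]]]'
python3 -m inch '[[[0,0,0,0,0,0,-0.7],[0,0,0,0,0,0,-0.5],[0,0,0,0,0,0,-0.4],[0,0,0,0,0,0,-0.4],[0,0,0,0,0,-1,-0.4],[0,0,0,0,0,-4,-0.3],[0,0,0,0,0,-9,-0.2],[0,0,0,0,0,-14,-0.2],[0,0,0,0,-2,-16,-0.2],[0,0,0,0,-6,-16,-0.2],[0,0,0,0,-6,-16,-0.2]]]'
```

```text
clock: 25.25
ee_pos: [0.4973, 0.414, 0.036]
tcp_rot: [0.0, 0.023, 1.0, 0.0]
force: [0.4, 0.8, -0.5]
width: 0.0093
finger_force: 58.7
clock: 26.62
ee_pos: [0.4954, 0.3514, 0.1969]
tcp_rot: [0.001, 0.024, 1.0, -0.001]
force: [-0.2, 0.4, -0.0]
width: 0.034
finger_force: 0.0
```

```bash
python3 -m inch '[[[0,0,0,0,-5,0,-0.2],[0,0,-0.05,0,-10,0,-0.2],[0,0,-0.1,0,-15,0,-0.2],[0,0,-0.15,0,-20,0,-0.2],[0,0,-0.22,0.1,-25,0,-0.2],[0,0,-0.22,0.2,-30,0,-0.2],[0,0,-0.22,0.3,-35,0,-0.2],[0,0,-0.22,0.3,-40,0,-0.2],[0,0,-0.22,0.3,-44,1,-0.2],[0,0,-0.22,0.3,-47.5,3,-0.2],[0,0,-0.22,0.3,-47.5,5.5,-0.2],[0,0,-0.22,0.3,-47.5,5.5,-0.2],[0,0,-0.22,0.3,-47.5,5.5,-0.2]]]'
python3 - <<'E'
from h import *
im,P=shot("wrist","w9"); ims,_=shot("side","s9"); print(P[1])
cv2.imwrite("pics/m9.png",np.hstack([im[:,100:],cv2.copyMakeBorder(cv2.resize(ims[200:380,110:340],(380,297)),0,87,0,0,0)]))
hsv=cv2.cvtColor(im,cv2.COLOR_BGR2HSV); m=(abs(hsv[...,0].astype(int)-112)<12)&(hsv[...,1]>150)&(hsv[...,2]>50)
n,l,st,c=cv2.connectedComponentsWithStats(m.astype(np.uint8))
for i in np.argsort(-st[1:,4])[:2]+1:
    ys,xs=np.nonzero(l==i); print(st[i],c[i])
    for y in np.linspace(ys.min()+2,ys.max()-2,5).astype(int): u=xs[ys==y].mean(); print(u,y,at("wrist",(u,y),.006,P))
E
```

```text
clock: 28.25
ee_pos: [0.4708, -0.1197, 0.1417]
tcp_rot: [0.0, -0.088, 0.996, -0.0]
force: [-0.2, 0.1, 0.4]
width: 0.0343
finger_force: 0.0
[ 0.47077991 -0.11973002  0.14173173]
[ 249   99    9  133 1075] [253.04372093 165.29209302]
252.5 101 [ 0.39110964 -0.13373623]
252.5 133 [ 0.41804273 -0.12896945]
253.0 165 [ 0.44539191 -0.12369487]
253.5 197 [ 0.47390789 -0.11819476]
253.5 229 [ 0.50446668 -0.11277205]
```

View pics/m9.png

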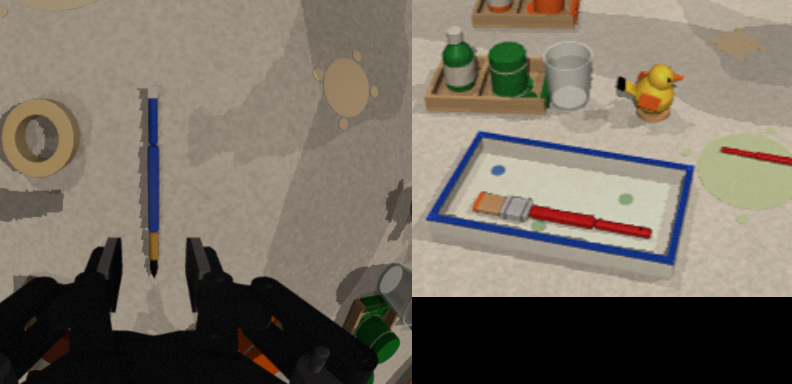

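The flat brush lies flat inside the tray. The small brush at column 253 is centred and aligned under the gripper.

```bash
python3 -m inch '[[[0,0,0,0,0.1,4,-0.2],[0,0,0,0,0.1,8,-0.2],[0,0,0,0,0.1,9.8,-0.3],[0,0,0,0,0.1,10.5,-0.4],[0,0,0,0,0.1,10.9,-0.4],[0,0,0,0,0.1,11,-0.4],[0,0,0,0,0.1,11,-0.6],[0,0,0,0,0.1,11,-0.7],[0,0,0,0,0.1,11,-0.8],[0,0,0,0,0.1,11,-1],[0,0,0,0,0.1,11,-1],[0,0,0,0,0.1,11,-1],[0,0,0,0,0.1,11,-1]]]'
python3 -m inch '[[[0,0,0,0,0,-1,-1],[0,0,0,0,0,-4,-1],[0,0,0,0,0,-8,-1],[0,0,0,0,0,-12,-1],[0,0,0,0,0,-15,-1],[0,0,0,0,0,-17,-1],[0,0,0,0,0,-17,-1]]]'
```

```text
clock: 29.98
ee_pos: [0.4702, -0.1195, 0.0312]
tcp_rot: [0.0, -0.087, 0.996, -0.0]
force: [-1.9, 0.4, 8.9]
width: 0.0074
finger_force: 58.9
clock: 30.85
ee_pos: [0.4702, -0.1196, 0.2021]
tcp_rot: [0.001, -0.087, 0.996, -0.0]
force: [-1.0, 0.2, -0.6]
width: 0.0072
finger_force: 58.8
```

Lifted and holding. Carrying it to the near half of the tray: dx −10.5, dy +47.7, turn +0.22.

```bash
python3 -m inch '[[[0,0,0.02,-0.7,3,0,-1],[0,0,0.04,-1.5,7,0,-1],[0,0,0.08,-2.4,11,0,-1],[0,0,0.11,-3.3,15,0,-1],[0,0,0.14,-4.2,19,0,-1],[0,0,0.18,-5.1,23,0,-1],[0,0,0.2,-5.9,27,0,-1],[0,0,0.22,-6.8,31,0,-1],[0,0,0.22,-7.7,35,0,-1],[0,0,0.22,-8.6,39,0,-1],[0,0,0.22,-9.5,43,0,-1],[0,0,0.22,-10.1,46,0,-1],[0,0,0.22,-10.5,47.7,0,-1],[0,0,0.22,-10.5,47.7,3,-1],[0,0,0.22,-10.5,47.7,7,-1],[0,0,0.22,-10.5,47.7,10,-1],[0,0,0.22,-10.5,47.7,10,-1]]]'
python3 - <<'E'
from h import *
im,P=shot("wrist","w10"); ims,_=shot("side","s10"); print(P[1])
cv2.imwrite("pics/m10.png",np.hstack([im[:,100:],cv2.copyMakeBorder(cv2.resize(ims[200:380,110:340],(380,297)),0,87,0,0,0)]))
E
```

```text
clock: 32.98
ee_pos: [0.4894, 0.3679, 0.0987]
tcp_rot: [-0.002, 0.022, 1.0, -0.001]
force: [0.2, -0.3, 0.9]
width: 0.0067
finger_force: 58.8
[0.48938558 0.36785619 0.09868298]
```

View pics/m10.png

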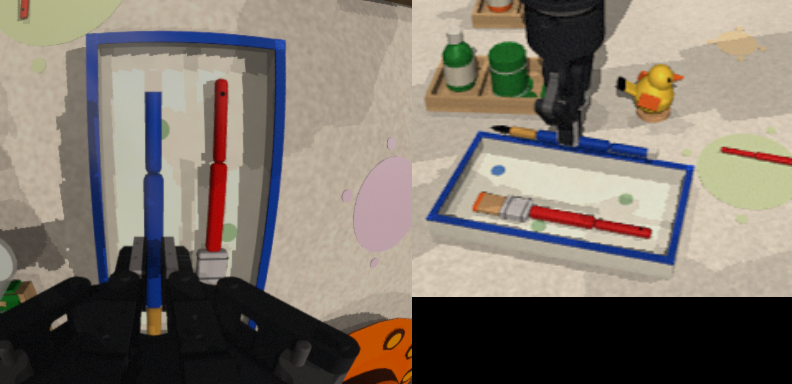

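The small brush is level and parallel over the left half of the tray, and the flat brush lies on the right with a gap. Lowering and releasing with a small opening.

```bash
python3 -m inch '[[[0,0,0,0,0,2.5,-1],[0,0,0,0,0,4.5,-1],[0,0,0,0,0,5.6,-1],[0,0,0,0,0,6.1,-1],[0,0,0,0,0,6.35,-1],[0,0,0,0,0,6.5,-1],[0,0,0,0,0,6.5,-1],[0,0,0,0,0,6.5,-0.75],[0,0,0,0,0,6.5,-0.6],[0,0,0,0,0,6.5,-0.6],[0,0,0,0,0,6.5,-0.6],[0,0,0,0,0,5.5,-0.6],[0,0,0,0,0,2,-0.6],[0,0,0,0,0,-3,-0.6],[0,0,0,0,0,-8,-0.6],[0,0,0,5,0,-14,-0.6],[0,0,0,5,0,-14,-0.6],[0,0,0,5,0,-14,-0.6]]]'
python3 - <<'E'
from h import *
im,P=shot("wrist","w11"); ims,_=shot("side","s11"); 
cv2.imwrite("pics/m11.png",np.hstack([im[:,50:450],cv2.copyMakeBorder(cv2.resize(ims[130:380,80:340],(399,384)),0,0,0,0,0)]))
E
```

```text
clock: 35.33
ee_pos: [0.4405, 0.3709, 0.2416]
tcp_rot: [0.001, 0.022, 1.0, 0.0]
force: [0.3, -0.3, -0.3]
width: 0.0169
finger_force: 0.0
```

View pics/m11.png

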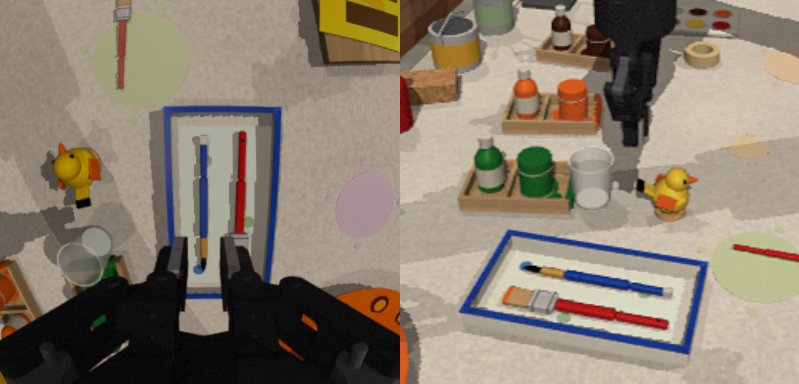

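Both brushes lie flat and side by side inside the tray, all three pots stand in their own bays, and the bird has not moved. Handing in.

```bash
python3 -c "
from station import r
print(r.finish_job())"
```

```text
the job is handed in; nothing more can be done
None
```

I handed in the job at about 35 s: each of the three pots stands upright in the front bay of its own colour's tray, both brushes lie flat side by side in the white tray, and the bird was not touched; no verdict came back.

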